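Spin the otoscope-tip carousels and set aside the binding one

ROBOT

A 6-joint arm with a two-finger parallel gripper is mounted at the origin on the work surface. World frame = base frame: x ahead of the robot, y to its left, z up, the work surface at z = 0. Lengths are in mm, angles in rad, forces in N, time in s.
With the tool pointing down it reaches from about 275 to 725 mm from the base axis. Payload 5.6 kg.
Tool frame: the origin (TCP) lies at the very end of the fingers, on their centre line; the grasp point (between the pads) lies 19 mm behind it; z points along the fingers, y is the line along which they close (so a half turn about z gives the same grasp; the last joint's range is limited). The gripper opens to 85 mm and grips with 20 to 120 N. Pads are 22 mm wide; open, the fingers measure 114 mm over their backs; the gripper's body (76 mm by 85 mm) begins 54 mm behind the grasp point. The pads swing forward as they close: fully open they stand 13 mm farther back than shut.
Start: joints at [-0.836, 0.255, 0.108, 0, -1.424, -0.285], TCP at [239.149, -495.278, 194.383] pointing down, gripper open.
Joint ranges: [-2.95, 2.95], [-1.21, 1.97], [-1.09, 1.5], [-2.87, 1.71], [-2.94, -0.07], [-3.05, 3.05]. Speed limits (rad/s): [2.57, 2.57, 3.14, 3.14, 3.14, 3.14].

INTERFACE

Orientations are given as [roll, pitch, yaw] about the fixed x, y, z axes, in that order (R = Rz(yaw) Ry(pitch) Rx(roll)).
In Python, from workcell import r gives the robot as it stands.
- The arm moves only by the shell command python3 -m inch 'ROWS' [OPENING] [FORCE]. ROWS is JSON, one flat list of numbers, 6 for each row, row after row: the shift along the tool's x, y, z in cm, then the turn, a rotation vector about the tool's x, y, z in rad. A call has 1 to 12 rows; each row shifts and turns the commanded pose from where the row before left it, along the tool's axes as they then stand; what a row does not reach is not made up. A row lasts 1/12 s, in which the tool goes at most 41.7 mm and 7.16 degrees, less where a joint would pass 70% of its speed; a pose out of reach is approached as far as the arm can. A call with a gripper value outside its range is refused whole. OPENING is the closure in counts, from 0 (fully open) to 255 (shut), set as the call begins (- or left out, the last holds). The fingers move at their own pace and stop on an object; FORCE is the grip in N (left out, the last holds). Time passes only in rows, so rows that do not move let the fingers close. It gives the time, the measured TCP pose, the force, the opening and the grip force at its end, in the units of the state.
- r.read_state(): the state, without advancing time (a new reading comes with each control period).
- r.read_camera(name): name is "side" or "top" or "wrist"; returns a dict with "pixels" (420x560x3 uint8, red, green, blue), "fx", "fy", "cx", "cy" (pixels), "position" and "rotation" of the camera in the world. Camera axes: x right, y up, looking along -z (the intrinsics and any distortion apply to the point x, -y, -z); pixel columns grow to the right and rows downward; lengths in mm; the calibration is good to about 2 mm. A picture is of the moment at which its call begins. There is no depth.
- r.sign_off(): hands the job in; it is judged then, once.
The state is a dict: "t": time; "joint_positions": joint angles; "joint_velocities": joint speeds; "joint_efforts": joint torques, N m; "tcp_pos": TCP position; "tool_rot": TCP orientation; "force": force on the tool from outside, world axes, zero at the start; "wrist_torque": the same for the moment, N m; "opening": opening from 0.0 (shut) to 1.0 (fully open); "finger_force": force on a finger pad.
Only numpy, scipy, OpenCV 4.12 (cv2) and the standard library are available. Lean on these libraries where they do the work, as an engineer would, in place of code of your own. Each camera call takes 0.05 s, during which the arm holds its last target. There are 200 camera calls.

TASK

Give the wheel of each of the two otoscope-tip carousels a spin of about a quarter turn by pushing one of its upright dowels, and watch whether it runs on or stops at once. Then stand the one that binds upright inside the square beech tray, and leave the free-running one standing where it is. Keep both carousels upright and do not disturb the blue glass jar.

Things in the scene. Friction and masses are not known exactly. Their poses are not given: they have to be found in the camera images.
- carousel_a: One of two look-alike loose tip carousels, 0.75 kg; one binds, names and looks do not tell which. Steel foot (100 mm dia, 12 thick); beech wheel (124 dia, 20 to 32 mm up) turning on a fixed upright spindle; on top a fixed steel knob, 24 dia, 74 to 100 mm up: lift by it. On the wheel 3 upright dowels (wheel_a). Origin: centre of foot's underside, z up. Stands on the counter, any yaw.
- wheel_a (a joint): Angle (rad) of carousel_a's wheel on its foot, counter-clockwise from above positive, no stops, near 0 at the start. Its dowels: 10 mm thick, 32 to 64 mm above the foot's underside, on a 48 mm radius; one along the carousel's x axis turned by this angle, the others 120 and 240 degrees on.
- carousel_b: The other look-alike carousel: same sizes, origin and axes as carousel_a. The names do not tell which of the two binds.
- wheel_b (a joint): Angle of carousel_b's wheel on its foot, dowels likewise. Of the two wheels, the free-running one, pushed briskly, coasts on for a second or more after the finger has left it; the binding one resists with about 0.6 N at a dowel and stops at once where the finger leaves it.
- tray: Fixed square open beech tray on the counter, 190 x 190 mm outside, 180 x 180 mm inside, walls 18 mm high and 5 mm thick, floor 5 mm thick: for things to be repaired. Origin: centre of its underside, on the counter; x and y along its sides. (The long narrow steel tray farther off is a bystander.)
- jar: Blue glass jar with a cork lid, 68 mm diameter, 90 mm high, standing beyond and between the carousels; leave it alone. Origin: centre of its underside.
There are look-alikes about, which are no part of the job. Leave any green, pink or purple look-alike of the carousel_b alone.

How it is judged (in metres and radians):
On the way:
1. both wheels have been turned, either way, to at least 0.6 rad (35 degrees) from zero while both carousels still stand on the counter ((value of joint wheel_a above 0.6 rad or value of joint wheel_a below -0.6 rad) and (value of joint wheel_b above 0.6 rad or value of joint wheel_b below -0.6 rad) and distance of each of carousel_a, carousel_b from where it was at the start of the episode below 0.06 m), for 0.1 s.
At the end, for the whole second after the job is handed in: The binding carousel stands flat on the tray's floor (its centre within 60 mm of the tray's, foot no more than 11 mm above the counter, within 6 degrees of upright), released and at rest; the free-running one stands upright within 60 mm of where it started, at rest (horizontal distance between carousel_b and tray below 0.06 m and height (world z) of carousel_b below 0.011 m and angle between each of carousel_b, carousel_a's own z axis and vertical below 0.1 rad and linear speed of each of carousel_b, carousel_a below 0.02 m/s and distance of carousel_a from where it was at the start of the episode below 0.06 m); the robot touches nothing.
It fails at once if a carousel tips by more than 25 degrees (angle between any of carousel_a, carousel_b's own z axis and vertical above 0.44 rad).
It fails at once if the glass jar is shifted by more than 30 mm or tipped by more than 20 degrees (distance of jar from where it was at the start of the episode above 0.03 m or angle between jar's own z axis and vertical above 0.35 rad).
It also fails if it takes over 61 s, if anything falls off the work surface, if the arm or the gripper's body presses on something with over 40 N, if the wrist force passes 120 N, or if a joint passes its speed limit or range.

## Working session

There is one attempt and no reset: what is moved stays moved. The work goes in short steps, Python scripts to look and compute and a shell command to move; the robot and the scene stay as the last step left them, time stands still between calls to the robot, and variables do not carry over. Pictures are saved under pics/ and viewed, at most 10 in all, crops included, and the job is handed in when it is done.

```bash
mkdir -p pics; cat > h.py <<'E'
import numpy as np,cv2
from workcell import r
def cam(n):
    c=r.read_camera(n); return c
def save(c,f,crop=None,s=1):
    p=c["pixels"][:,:,::-1]
    if crop: x0,y0,x1,y1=crop; p=p[y0:y1,x0:x1]
    cv2.imwrite("pics/"+f,cv2.resize(p,None,fx=s,fy=s,interpolation=cv2.INTER_CUBIC))
def px(c,u,v,z):
    d=np.array([(u-c["cx"])/c["fx"],-(v-c["cy"])/c["fy"],-1.0])
    d=np.array(c["rotation"])@d; o=np.array(c["position"]); return o+d*(z-o[2])/d[2]
def proj(c,P):
    q=np.array(c["rotation"]).T@(np.array(P)-np.array(c["position"]))
    return c["cx"]+c["fx"]*q[0]/-q[2], c["cy"]-c["fy"]*q[1]/-q[2]
E
ls; python3 - <<'E'
from h import *
c=cam("top"); save(c,"top1.png",s=1.42)
print({k:v for k,v in c.items() if k!="pixels"}); 
import pickle; pickle.dump(c,open("top1.pkl","wb"))
print(r.read_state())
E
```

```text
h.py
pics
{'fx': 538.8809297520797, 'fy': 538.8809297520797, 'cx': 279.01843627121826, 'cy': 204.98295630236103, 'position': array([ 484.5242024 ,   70.92247622, 1551.99470644]), 'rotation': array([ 0.0463282 , -0.00437505, -1.56681997])}
{'t': 0.05, 'joint_positions': array([-8.36391986e-01,  2.55731878e-01,  1.07010237e-01, -4.75431772e-04,
       -1.42385734e+00, -2.84610687e-01]), 'joint_velocities': array([ 0.00187617, -0.00052755,  0.00171993,  0.00016469,  0.00051723,
       -0.00190044]), 'joint_efforts': array([-3.83567633e-03, -3.87990189e+01,  2.38770533e+01,  5.38746625e+00,
       -3.41366889e-03, -8.28389943e-06]), 'tcp_pos': array([ 238.95105024, -494.77188371,  193.50595529]), 'tool_rot': array([ 3.13974968e+00, -4.92768667e-05, -2.69186898e+00]), 'force': array([-0.74737023,  0.4545866 ,  0.12277162]), 'wrist_torque': array([ 0.05152677, -0.02053748,  0.03607256]), 'finger_force': 0.0, 'opening': 0.9952040518575505}
```

View pics/top1.png

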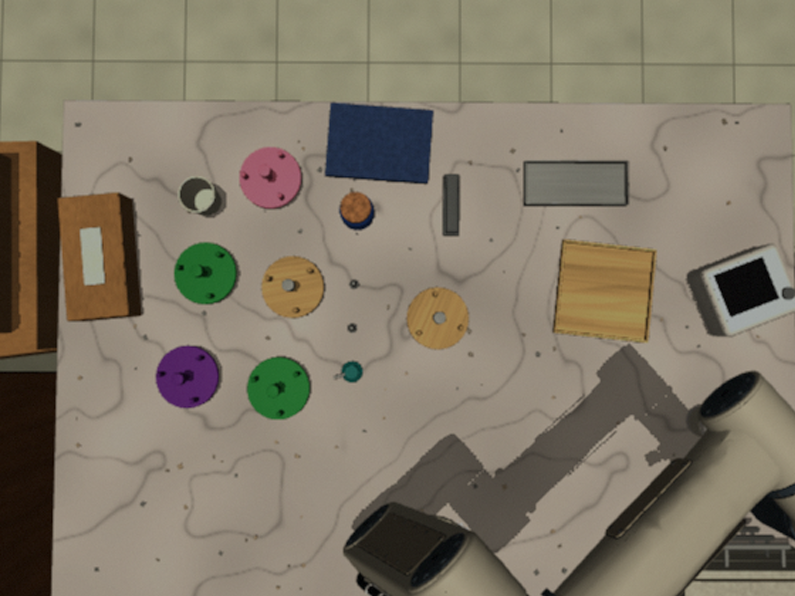

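The two beech carousels are at about (289,286) and (440,318), the jar at (356,210) and the square tray at (604,291). Next I'll enlarge the area around the carousels.

```bash
sed -i 's/np.array(c\["rotation"\])/RR(c)/g; 2a from scipy.spatial.transform import Rotation as Ro\ndef RR(c): return Ro.from_euler("xyz",c["rotation"]).as_matrix()' h.py; python3 - <<'E'
from h import *
import pickle; c=pickle.load(open("top1.pkl","rb"))
save(c,"crop1.png",(170,120,350,255),4.4)
f=lambda u,v,z:print(u,v,px(c,u/1.42,v/1.42,z).round(0))
f(356,210,95);[f(*p,18) for p in((564,240),(655,250),(646,342),(554,332))]
f(352,372,20);f(354,284,20);f(352,328,20);f(280,388,32);f(206,272,32)
E
```

```text
356 210 [707. 142.  95.]
564 240 [ 660. -273.   18.]
655 250 [ 641. -457.   18.]
646 342 [ 456. -436.   18.]
554 332 [ 475. -252.   18.]
352 372 [394. 152.  20.]
354 284 [569. 149.  20.]
352 328 [481. 153.  20.]
280 388 [362. 293.  32.]
206 272 [591. 443.  32.]
```

View pics/crop1.png

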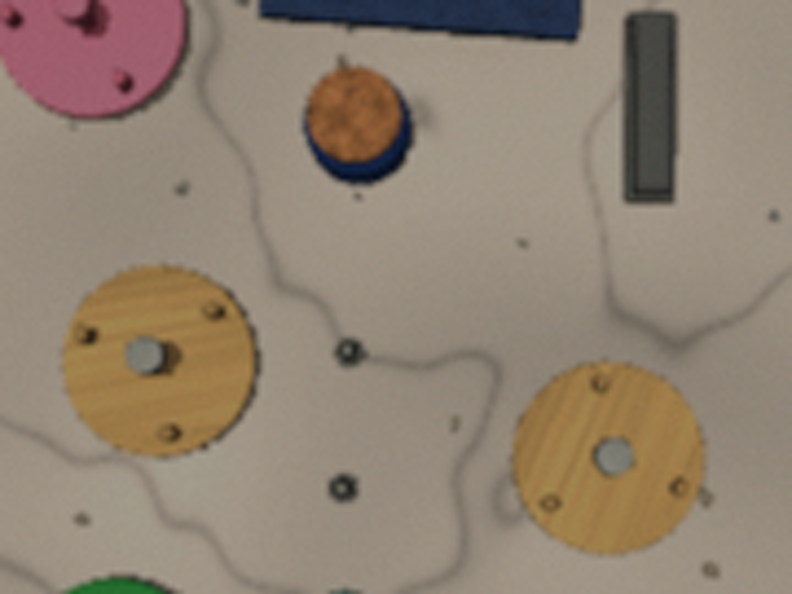

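```bash
python3 - <<'E'
from h import *
import pickle; c=pickle.load(open("top1.pkl","rb"))
P=lambda u,v,z:px(c,170+u/4.4,120+v/4.4,z)[:2]
for n,w,k,ds in(("L",(161,361),(145,356),((214,311),(86,334),(169,433))),("R",(609,458),(614,457),((600,382),(680,487),(551,503)))):
    W=P(*w,32);K=P(*k,100);D=[P(*d,64) for d in ds];C=np.mean(D,0)
    print(n,W.round(),K.round(),C.round()); C=(W+K+C)/3
    for d in D:
        v=d-C;phi=np.arctan2(v[1],v[0]);print(' d',np.degrees(phi).round(),np.hypot(*v).round())
        for s in(1,-1):
            m=phi+s*np.pi/4;e=np.array([np.cos(m),np.sin(m)]);t=s*np.array([-e[1],e[0]])
            yaw=np.arctan2(t[1],t[0]);dy=(yaw+2.692+np.pi/2)%np.pi-np.pi/2
            print('   s',s,'start',(C+41*e-55*t).round(),'end',(C+41*e+20*t).round(),'dir',np.degrees(yaw).round(),'dyaw',np.degrees(dy).round())
E
```

```text
L [562. 269.] [562. 270.] [562. 268.]
 d -51.0 48.0
   s 1 start [597. 210.] end [605. 285.] dir 84.0 dyaw 59.0
   s -1 start [613. 223.] end [538. 230.] dir 174.0 dyaw -31.0
 d 70.0 46.0
   s 1 start [594. 329.] end [527. 297.] dir -155.0 dyaw -0.0
   s -1 start [576. 336.] end [608. 268.] dir -65.0 dyaw 90.0
 d -168.0 47.0
   s 1 start [494. 265.] end [556. 224.] dir -33.0 dyaw -59.0
   s -1 start [498. 246.] end [539. 308.] dir 57.0 dyaw 31.0
R [501. -19.] [501. -18.] [502. -17.]
 d 8.0 48.0
   s 1 start [570. -18.] end [510.  27.] dir 143.0 dyaw -62.0
   s -1 start [567.   2.] end [522. -58.] dir -127.0 dyaw 28.0
 d -113.0 47.0
   s 1 start [466. -77.] end [535. -48.] dir 22.0 dyaw -4.0
   s -1 start [484. -84.] end [456. -15.] dir 112.0 dyaw 86.0
 d 127.0 47.0
   s 1 start [468.  42.] end [458. -32.] dir -98.0 dyaw 57.0
   s -1 start [452.  30.] end [527.  20.] dir -8.0 dyaw -33.0
```

```bash
python3 -m inch '[-3,2.15,0,0,0,0,-3,2.15,0,0,0,0,-3,2.15,0,0,0,0,-3,2.15,0,0,0,0,-3,2.15,0,0,0,0,-3,2.15,0,0,0,0,-3,2.15,0,0,0,0,-3,2.15,0,0,0,0,-3,2.15,0,0,0,0,-3,2.15,0,0,0,0,-3,2.15,0,0,0,0,-3,2.15,0,0,0,0]' 255 40
cat >> h.py <<'E'
def go(x,y,z):
    s=r.read_state();R=Ro.from_euler("xyz",s["tool_rot"]).as_matrix()
    print("tcp",s["tcp_pos"].round(1),"rot",s["tool_rot"].round(3),"move cm",(R.T@(np.array([x,y,z])-s["tcp_pos"])/10).round(2))
E
python3 -c "
from h import *
go(466,-77,48)"
```

```text
t: 1.05
tcp_pos: [451.3, -104.5, 194.1]
tool_rot: [3.141, -0.001, -2.692]
force: [0.7, -0.8, 0.2]
opening: -0.003
finger_force: 0.0
tcp [ 451.3 -104.5  194.1] rot [ 3.141e+00 -1.000e-03 -2.692e+00] move cm [-2.53  1.83 14.61]
```

```bash
python3 -m inch '[-2.5,1.8,1,0,0,0,0,0,2.5,0,0,0,0,0,2.5,0,0,0,0,0,2.5,0,0,0,0,0,2.5,0,0,0,0,0,2,0,0,0,0,0,1.6,0,0,0,0,0,0,0,0,0,0,0,0,0,0,0]'
python3 - <<'E'
from h import *
go(466,-77,48)
c=cam("top");save(c,"crop2.png",(250,170,360,255),5)
E
```

```text
t: 1.8
tcp_pos: [465.1, -79.5, 47.9]
tool_rot: [3.141, -0.002, -2.692]
force: [1.3, -1.0, 0.4]
opening: -0.0
finger_force: 0.0
tcp [465.1 -79.5  47.9] rot [ 3.141e+00 -2.000e-03 -2.692e+00] move cm [-0.19  0.19 -0.01]
```

View pics/crop2.png

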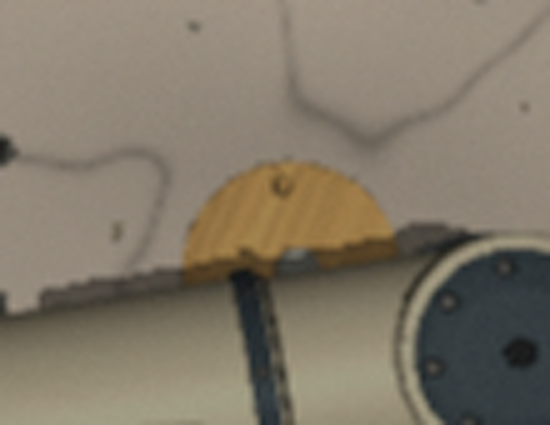

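The arm hides the lower half of the right-hand carousel. Its upper dowel is visible at (282,185), unmoved. I'll push now.

```bash
python3 -m inch '[-1.2,0.1,0,0,0,0,-1.6,0.1,0,0,0,0,-1.6,0,0,0,0,0,-1.6,0,0,0,0,0,-1.6,0,0,0,0,0,0,0,-2.2,0,0,0]'
python3 - <<'E'
from h import *
ims=[]
for i in range(4):
    c=cam("top");ims.append(c["pixels"][160:265,250:370])
s=cam("side");
ims=[cv2.resize(i[:,:,::-1],None,fx=3,fy=2.8) for i in ims]
cv2.imwrite("pics/spinR.png",np.vstack([np.hstack([ims[0],ims[3]]),cv2.resize(s["pixels"][:,:,::-1],(720,300))]))
go(466,-77,160)
E
```

```text
t: 2.35
tcp_pos: [534.0, -43.1, 68.0]
tool_rot: [3.14, -0.004, -2.691]
force: [-0.2, 0.6, -1.3]
opening: 0.0
finger_force: 0.0
tcp [534.  -44.2  71. ] rot [-3.141e+00  2.000e-03 -2.692e+00] move cm [ 7.54 -0.   -8.91]
```

View pics/spinR.png

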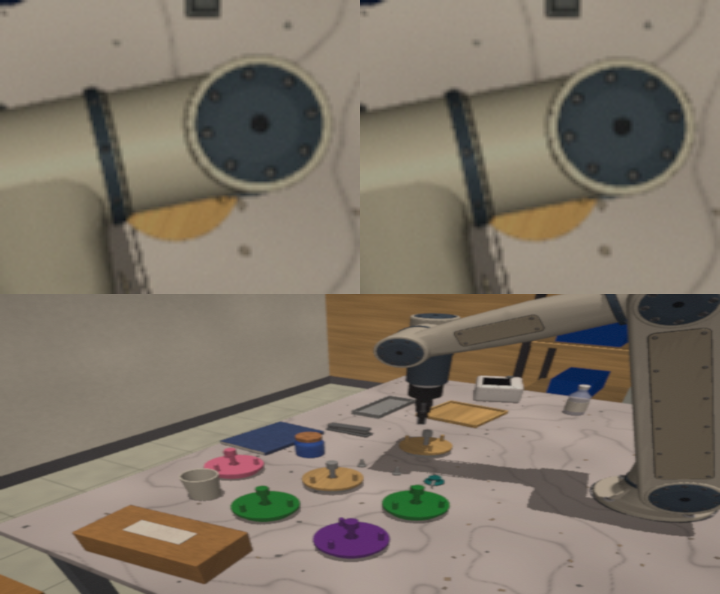

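The top view of the wheel is largely hidden by the arm, but the strip of grain looks the same 0.15 s apart, at about (185,215) and (540,215). I'll move over to the left one and then look at the right one unobstructed.

```bash
python3 -m inch '[0,0,-3.5,0,0,0,0,0,-3.5,0,0,0,-2.16,3.1,0,0,0,0,-2.16,3.1,0,0,0,0,-2.16,3.1,0,0,0,0,-2.16,3.1,0,0,0,0,-2.16,3.1,0,0,0,0,-2.16,3.1,0,0,0,0,-2.16,3.1,0,0,0,0,-2.16,3.1,0,0,0,0,-2.16,3.1,0,0,0,0,-2.16,3.1,0,0,0,0]'
python3 - <<'E'
from h import *
import pickle
ims=[]
c=cam("top");pickle.dump(c,open("top2.pkl","wb"));ims.append(c["pixels"][190:255,270:350])
for i in range(6): cam("top")
c=cam("top");ims.append(c["pixels"][190:255,270:350])
cv2.imwrite("pics/R2.png",np.hstack([cv2.resize(i[:,:,::-1],None,fx=5,fy=5,interpolation=2) for i in ims]))
go(594,329,48)
E
```

```text
t: 3.6
tcp_pos: [592.9, 330.3, 140.1]
tool_rot: [3.142, -0.0, -2.692]
force: [0.9, 0.3, -0.0]
opening: 0.003
finger_force: 0.0
tcp [593.3 327.4 140.9] rot [ 3.142  0.    -2.693] move cm [-0.13  0.12  9.29]
```

View pics/R2.png

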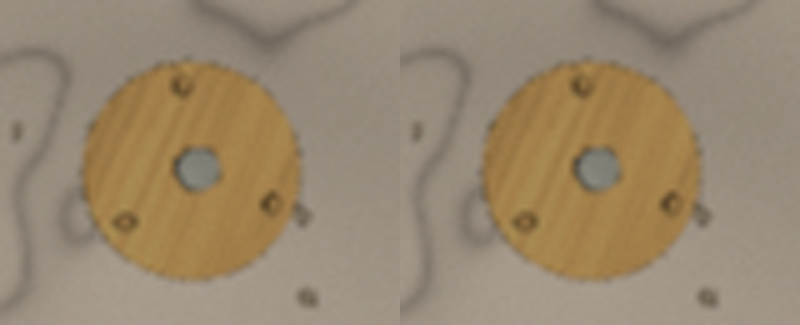

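The right wheel's dowels, at (181,85), (271,203) and (124,221), and its grain look just as at the start, so it seems the finger missed. I'll check the geometry with the side camera.

```bash
python3 - <<'E'
from h import *
c=cam("side");save(c,"side2.png",(150,100,450,310),2.66)
f=lambda p:((np.array(proj(c,p))-[150,100])*2.66).round()
print("Rknob",f((501,-18,100)),"Lknob",f((562,270,100)),"tcp",f(r.read_state()["tcp_pos"]))
for a in(8,-113,127): t=np.radians(a);print("Rdowel",a,f((501+48*np.cos(t),-18+48*np.sin(t),64)))
for a in(-51,70,-168): t=np.radians(a);print("Ldowel",a,f((562+48*np.cos(t),270+48*np.sin(t),64)))
t=cam("top");print("tcp top",proj(t,r.read_state()["tcp_pos"]))
go(594,329,48)
E
```

```text
Rknob [489. 241.] Lknob [291. 358.] tcp [225. 343.]
Rdowel 8 [446. 260.]
Rdowel -113 [519. 256.]
Rdowel 127 [495. 294.]
Ldowel -51 [288. 358.]
Ldowel 70 [250. 408.]
Ldowel -168 [340. 400.]
tcp top (np.float64(178.98283845321316), np.float64(188.04037017874288))
tcp [593.4 327.6 141. ] rot [ 3.141e+00  1.000e-03 -2.693e+00] move cm [-0.11  0.1   9.3 ]
```

View pics/side2.png

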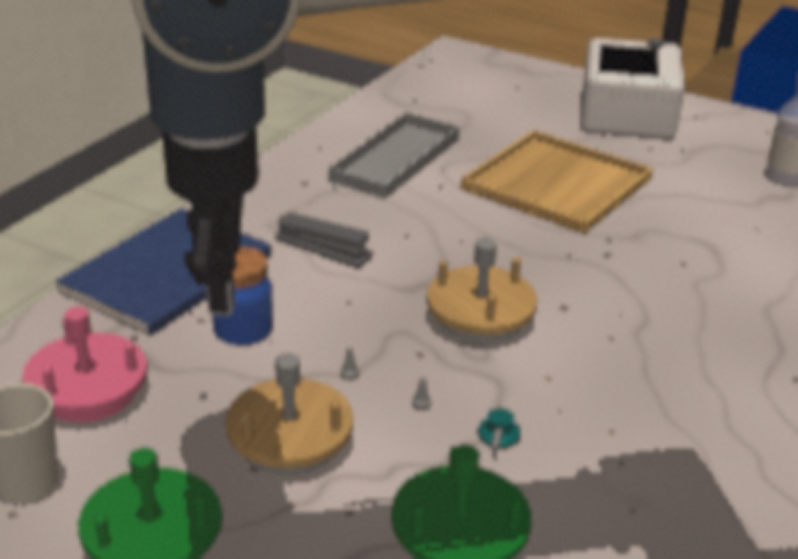

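The knobs and dowels project where they are seen: right knob at (487,245), left knob at (288,362). The fingertip is at about (220,312), though, while the reported TCP projects to (225,343). I'll work out that offset.

```bash
python3 - <<'E'
from h import *
c=cam("side");print(c["position"])
save(c,"tip.png",(205,150,265,230),7)
for (u,v),T in(((150+220/2.66,100+312/2.66),(593.4,327.6,141)),((328,179),(534,-44,71))):
    print("proj",np.round(proj(c,T)),"seen",round(u),round(v))
    for z in(T[2],T[2]+15,T[2]+30,T[2]+45): print(z,(px(c,u,v,z)-T).round())
    
print(r.read_state()["joint_positions"].round(3))
w=cam("wrist");print(w["position"],w["rotation"]);cv2.imwrite("pics/w1.png",w["pixels"][:,:,::-1])
E
```

```text
[ 47.86337724 988.93312296 766.04025804]
proj [234. 229.] seen 233 217
141 [ 33. -36.   0.]
156 [ 19. -20.  15.]
171 [ 5. -3. 30.]
186 [-9. 14. 45.]
proj [327. 192.] seen 328 179
71 [ 34. -72.   0.]
86 [ 23. -48.  15.]
101 [ 11. -24.  30.]
116 [ 0. -0. 45.]
[ 0.734  0.53   0.385 -0.    -1.426 -1.856]
[533.53229446 298.67598828 319.71072529] [-2.64695673e-01 -6.91460440e-04  2.01895023e+00]
```

View pics/tip.png

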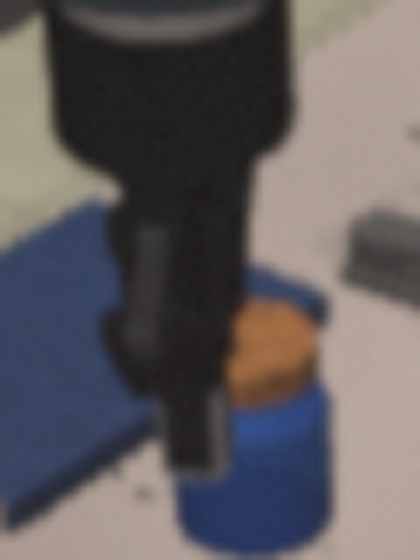

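View pics/w1.png

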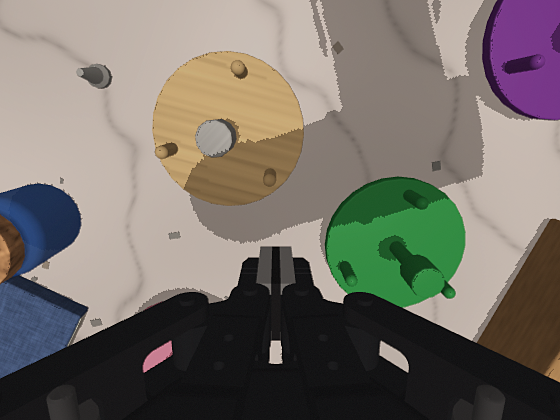

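In the wrist view the fingertips are at (277,248), the left knob is at (214,138) and its dowels are at (239,69), (166,151) and (270,178). I'll cross-check the tip height.

```bash
python3 - <<'E'
from h import *
c=cam("side");w=cam("wrist");s=r.read_state();T=s["tcp_pos"];print(T)
print("Lknob",proj(w,(562,270,100)),"tcp",proj(w,T), w["fx"],w["cx"],w["cy"])
for a in(-51,70,-168): t=np.radians(a);print("Ldowel",a,np.round(proj(w,(562+48*np.cos(t),270+48*np.sin(t),64))))
def ray(c,u,v): d=RR(c)@np.array([(u-c["cx"])/c["fx"],-(v-c["cy"])/c["fy"],-1]); return np.array(c["position"]),d/np.linalg.norm(d)
def tri(a,b):
    A=np.zeros((3,3));B=np.zeros(3)
    for o,d in(a,b): M=np.eye(3)-np.outer(d,d);A+=M;B+=M@o
    return np.linalg.solve(A,B)
for v in(246,250,256): print(v,tri(ray(c,233,217.5),ray(w,277,v)).round(), tri(ray(c,205+195/7,150+470/7),ray(w,277,v)).round())
E
```

```text
[593.24077896 328.13517541 140.66785774]
Lknob (np.float64(212.94153512004993), np.float64(134.02209727543666)) tcp (np.float64(275.79868628789677), np.float64(238.1626471791995)) 347.92654573221773 275.36742478204343 206.33557211628298
Ldowel -51 [158. 147.]
Ldowel 70 [268. 178.]
Ldowel -168 [235.  61.]
246 [590. 327. 173.] [590. 327. 174.]
250 [591. 327. 173.] [591. 327. 174.]
256 [592. 328. 174.] [592. 328. 174.]
```

The two cameras agree that the real fingertip is about 32 mm above the reported TCP. That is why the first push passed over the dowels. I'll go lower here, adding this offset.

```bash
python3 -m inch '[0,0.1,2.5,0,0,0,0,0,2.5,0,0,0,0,0,2.5,0,0,0,0,0,1.5,0,0,0,0,0,1.2,0,0,0,0,0,1.2,0,0,0,0,0,1.1,0,0,0,0,0,0,0,0,0,0,0,0,0,0,0]'
python3 - <<'E'
from h import *
c=cam("side");save(c,"low.png",(180,150,340,290),5)
go(594,329,14)
E
```

```text
t: 5.05
tcp_pos: [592.6, 329.2, 15.1]
tool_rot: [-3.141, -0.001, -2.692]
force: [-0.5, -0.2, 0.6]
opening: -0.002
finger_force: 0.0
tcp [593.  329.5  15.9] rot [-3.141e+00  1.000e-03 -2.692e+00] move cm [-0.06 -0.09  0.19]
```

View pics/low.png

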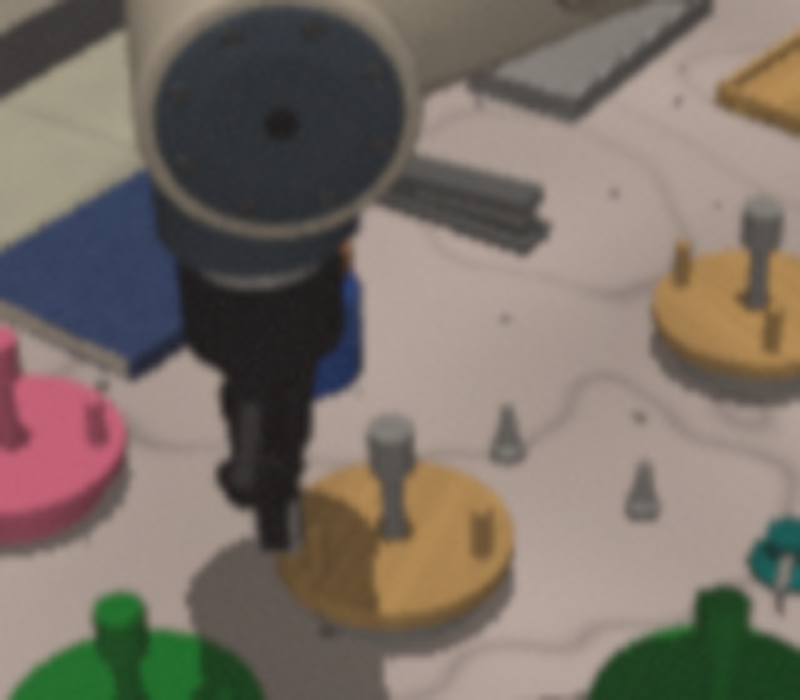

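The fingertip at (278,550) is beside the left wheel, at dowel height. I'll push, lift, and judge by image differences.

```bash
python3 -m inch '[1.2,0,0,0,0,0,1.6,0,0,0,0,0,1.6,0,0,0,0,0,1.6,0,0,0,0,0,1.6,0,0,0,0,0,0,0,-3,0,0,0,0,0,-3,0,0,0]'
cat >> h.py <<'E'
def watch(ctr,n=7,cams=("side","wrist")):
    # image change on wheel disc over time
    f={k:[cam(k) for _ in range(n)] for k in cams}
    for k in cams:
        c=f[k][-1];th=np.linspace(0,2*np.pi,60)
        poly=np.array([proj(c,(ctr[0]+60*np.cos(a),ctr[1]+60*np.sin(a),32)) for a in th]).astype(np.int32)
        m=np.zeros((420,560),np.uint8);cv2.fillPoly(m,[poly],1)
        g=[cv2.GaussianBlur(x["pixels"],(3,3),0).astype(float).mean(2) for x in f[k]]
        print(k,"consecutive diffs",[round(float(np.abs(g[i+1]-g[i])[m>0].mean()),2) for i in range(n-1)])
    return f
E
python3 - <<'E'
from h import *
go(594,329,14); f=watch((562,270)); print(r.read_state()["t"])
import pickle;pickle.dump(f,open("fL.pkl","wb"))
E
```

```text
t: 5.68
tcp_pos: [522.4, 294.9, 75.6]
tool_rot: [-3.14, -0.004, -2.692]
force: [1.7, 1.9, 1.4]
opening: -0.001
finger_force: 0.0
tcp [522.4 294.9  75.6] rot [-3.14  -0.004 -2.692] move cm [-7.95 -0.04  6.13]
side consecutive diffs [1.15, 0.39, 0.45, 0.55, 0.55, 0.43]
wrist consecutive diffs [0.57, 0.28, 0.36, 0.4, 0.38, 0.43]
6.3833
```

```bash
python3 -m inch '[0,0,-3.5,0,0,0,2.12,-3.1,0,0,0,0,2.12,-3.1,0,0,0,0,2.12,-3.1,0,0,0,0,2.12,-3.1,0,0,0,0,2.12,-3.1,0,0,0,0,2.12,-3.1,0,0,0,0,2.12,-3.1,0,0,0,0,2.12,-3.1,0,0,0,0,2.12,-3.1,0,0,0,0,2.12,-3.1,0,0,0,0,0,0,0,0,0,0]'
cat >> h.py <<'E'
def rect(c,ctr,z,n=161,mm=0.8):
    a=(np.arange(n)-n//2)*mm; X,Y=np.meshgrid(a,a)
    P=np.stack([X+ctr[0],Y+ctr[1],np.full_like(X,z)],-1)
    q=(P-np.array(c["position"]))@RR(c)
    u=c["cx"]+c["fx"]*q[...,0]/-q[...,2]; v=c["cy"]-c["fy"]*q[...,1]/-q[...,2]
    return cv2.remap(c["pixels"],u.astype(np.float32),v.astype(np.float32),cv2.INTER_LINEAR).astype(np.float32).mean(2)
def turn(c0,c1,ctr,ctr1=None):
    A=rect(c0,ctr,32);B=rect(c1,ctr1 if ctr1 is not None else ctr,32);n=161
    hp=lambda I:cv2.GaussianBlur(I,(0,0),1.2)-cv2.GaussianBlur(I,(0,0),6)
    A,B=hp(A),hp(B);y,x=np.mgrid[:n,:n]-80;rr=np.hypot(x,y)*.8;m=(rr>26)&(rr<57)
    out=[]
    for d in range(-180,180,3):
        # rect has x->col, y->row: ccw in world by d
        M=cv2.getRotationMatrix2D((80,80),-d,1);C=cv2.warpAffine(A,M,(n,n))
        out.append((np.corrcoef(C[m],B[m])[0,1],d))
    return sorted(out)[::-1][:5]
E
python3 - <<'E'
from h import *
import pickle;c0=pickle.load(open("top1.pkl","rb"));c=cam("top");s2=pickle.load(open("top2.pkl","rb"))
pickle.dump(c,open("top3.pkl","wb"))
print("L now",turn(c0,c,(562,269)));print("R between",turn(c0,s2,(501,-18)));print("R now",turn(c0,c,(501,-18)))
for _ in range(5):c=cam("top")
print("L later",turn(c0,c,(562,269)))
go(466,-77,16)
E
```

```text
t: 7.38
tcp_pos: [466.7, -79.6, 110.5]
tool_rot: [-3.141, -0.001, -2.696]
force: [0.0, 0.7, -0.4]
opening: -0.002
finger_force: 0.0
L now [(np.float64(0.6564165970500779), -141), (np.float64(0.5985302201142872), -144), (np.float64(0.5372952496893988), 99), (np.float64(0.4910836883469937), -21), (np.float64(0.48593900643225596), 96)]
R between [(np.float64(0.9859324812987538), 0), (np.float64(0.7676958410775773), 3), (np.float64(0.7646982642415419), -3), (np.float64(0.49206275265837907), -120), (np.float64(0.48963382880269646), 120)]
R now [(np.float64(0.15701325237392535), -78), (np.float64(0.153962423613214), 0), (np.float64(0.13731974241284442), 117), (np.float64(0.1341149605988689), -75), (np.float64(0.13400314398646737), 165)]
L later [(np.float64(0.6570776013207227), -141), (np.float64(0.597593995137631), -144), (np.float64(0.534054705611489), 99), (np.float64(0.4908206152155349), -21), (np.float64(0.4769150354448497), 96)]
tcp [468.4 -74.  110.4] rot [ 3.142  0.    -2.69 ] move cm [ 0.35 -0.17  9.44]
```

```bash
python3 - <<'E'
from h import *
import pickle;c0=pickle.load(open("top1.pkl","rb"));c3=pickle.load(open("top3.pkl","rb"));f=pickle.load(open("fL.pkl","rb"))
C=(562,269)
for k in("side","wrist"):
    for i in(0,1,3,6): print(k,i,[(round(float(a),2),b) for a,b in turn(c3,f[k][i],C)[:4]])
# knob check: wheel disc centroid before/after by beech mask
for c in(c0,c3):
    h=cv2.cvtColor(c["pixels"],cv2.COLOR_RGB2HSV);u,v=map(int,proj(c,(562,269,32)))
    m=((h[...,1]>95)&(h[...,0]>8)&(h[...,0]<28)).astype(np.uint8);s=m[v-30:v+31,u-30:u+31];M=cv2.moments(s,True);print(M["m00"],px(c,u-30+M["m10"]/M["m00"],v-30+M["m01"]/M["m00"],32).round(1))
I=np.hstack([cv2.resize(rect(x,C,z),(260,260))[::1] for x,z in((c0,32),(c3,32),(f["wrist"][0],32))])
J=np.hstack([cv2.resize(rect(x,C,32),(260,260)) for x in(f["wrist"][6],f["side"][1],f["side"][6])])
cv2.imwrite("pics/L3.png",np.vstack([I,J]))
E
```

```text
side 0 [(0.16, -123), (0.15, 99), (0.15, -120), (0.15, 102)]
side 1 [(0.19, -123), (0.19, -120), (0.16, -126), (0.16, 117)]
side 3 [(0.19, -123), (0.18, -120), (0.16, 102), (0.16, 99)]
side 6 [(0.16, 99), (0.16, -123), (0.15, 102), (0.15, -120)]
wrist 0 [(0.17, -120), (0.17, 120), (0.15, 3), (0.15, 117)]
wrist 1 [(0.17, -120), (0.17, 120), (0.15, 3), (0.15, -117)]
wrist 3 [(0.17, -120), (0.16, 120), (0.15, 3), (0.14, 117)]
wrist 6 [(0.17, -120), (0.17, 120), (0.15, 3), (0.15, 117)]
1419.0 [563.4 270.9  32. ]
1422.0 [560.5 267.9  32. ][ WARN:0@0.451] global loadsave.cpp:1063 imwrite_ Unsupported depth image for selected encoder is fallbacked to CV_8U.
```

View pics/L3.png

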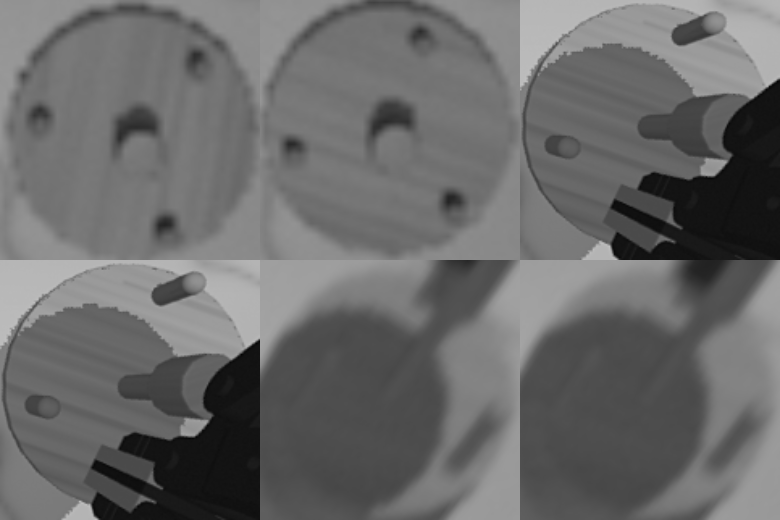

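The picture shows that the left wheel turned about 99°: its grain went from vertical to near horizontal. It looks the same at t≈5.7, 6.4 and 7.4 s, so it stopped at once and binds. Next is the right wheel, at the proper height.

```bash
python3 -m inch '[0.6,-0.1,2.5,0,0,0,0,0,2.5,0,0,0,0,0,1.5,0,0,0,0,0,1.2,0,0,0,0,0,1.0,0,0,0,0,0,0.7,0,0,0,0,0,0,0,0,0,0,0,0,0,0,0]'
python3 -c "
from h import *
go(464,-78,16)"
```

```text
t: 8.35
tcp_pos: [463.4, -77.9, 16.4]
tool_rot: [-3.142, -0.0, -2.691]
force: [0.4, -1.0, 0.8]
opening: -0.0
finger_force: 0.0
tcp [463.4 -77.9  16.4] rot [-3.142 -0.    -2.691] move cm [-0.06 -0.03  0.04]
```

```bash
python3 -m inch '[-1.4,0,0,0,0,0,-1.6,0,0,0,0,0,-1.6,0,0,0,0,0,-1.6,0,0,0,0,0,-1.6,0,0,0,0,0,0,0,-3,0,0,0,0,0,-3,0,0,0]'
python3 - <<'E'
from h import *
f=watch((501,-18)); go(562,269,120)
E
```

```text
t: 8.93
tcp_pos: [533.1, -44.1, 76.5]
tool_rot: [3.141, -0.003, -2.691]
force: [1.2, 0.1, 0.7]
opening: 0.003
finger_force: 0.0
side consecutive diffs [3.25, 2.57, 2.5, 2.05, 1.68, 1.71]
wrist consecutive diffs [5.18, 5.6, 5.83, 5.58, 5.22, 5.08]
tcp [533.3 -44.5  76.1] rot [ 3.141e+00 -1.000e-03 -2.692e+00] move cm [-16.22  26.99  -4.39]
```

The right wheel keeps turning after the finger left it, so it runs free and the left one binds. I'll open the gripper and hover over the left knob.

```bash
python3 -m inch '[0,0,-3.4,0,0,0,-1.59,2.7,0,0,0,0,-1.59,2.7,0,0,0,0,-1.59,2.7,0,0,0,0,-1.59,2.7,0,0,0,0,-1.59,2.7,0,0,0,0,-1.59,2.7,0,0,0,0,-1.59,2.7,0,0,0,0,-1.59,2.7,0,0,0,0,-1.59,2.7,0,0,0,0,-1.59,2.7,0,0,0,0,0,0,0,0,0,0]' 0 40
python3 - <<'E'
from h import *
go(559,267,110)
w=cam("wrist");s=cam("side")
# knob: low-saturation bright blob near expected place
for n,c in(("wrist",w),("side",s)):
    h=cv2.cvtColor(c["pixels"],cv2.COLOR_RGB2HSV);u,v=map(int,proj(c,(559,267,100)))
    a=28 if n=="wrist" else 15
    if not(0<=u<560 and 0<=v<420):print(n,u,v);continue
    y0,x0=max(v-a,0),max(u-a,0);s=h[y0:v+a+1,x0:u+a+1];m=((s[...,1]<45)&(s[...,2]>105)).astype(np.uint8)
    k,l,st,ce=cv2.connectedComponentsWithStats(m);print(n,(u,v),[(st[i].tolist(),px(c,x0+ce[i][0],y0+ce[i][1],100).round().tolist()) for i in range(1,k) if st[i][4]>15])
E
```

```text
t: 10.63
tcp_pos: [559.1, 272.5, 109.3]
tool_rot: [3.141, -0.0, -2.688]
force: [0.2, -0.4, -0.3]
opening: 0.996
finger_force: 0.0
tcp [559.1 272.5 109.3] rot [ 3.141 -0.    -2.688] move cm [ 0.25 -0.5  -0.07]
wrist (266, 228) []
side (261, 234) [([0, 0, 31, 26, 513], [564.0, 252.0, 100.0])]
```

```bash
python3 - <<'E'
from h import *
import pickle
w=cam("wrist")
for n,c in(("top1",pickle.load(open("top1.pkl","rb"))),("top3",pickle.load(open("top3.pkl","rb"))),("wrist",w)):
    h=cv2.cvtColor(c["pixels"],cv2.COLOR_RGB2HSV);u,v=map(int,proj(c,(560,267,100)));a=7 if n[0]=="t" else 32
    s=h[v-a:v+a+1,u-a:u+a+1];
    m=((s[...,1]<60)&(s[...,2]>(90 if a==7 else 60))).astype(np.uint8)
    k,l,st,ce=cv2.connectedComponentsWithStats(m);print(n,(u,v),[(st[i].tolist(),px(c,u-a+ce[i][0],v-a+ce[i][1],100).round(1).tolist()) for i in range(1,k) if st[i][4]>8])
cv2.imwrite("pics/w2.png",w["pixels"][:,:,::-1]);print(np.round(s[::8,::8,1:].reshape(9,-1)))
E
```

```text
top1 (204, 201) [([2, 3, 8, 8, 49], [563.8, 271.8, 100.0])]
top3 (204, 201) [([3, 4, 8, 8, 48], [561.0, 268.9, 100.0])]
wrist (271, 232) [([12, 0, 41, 54, 1303], [559.8, 266.6, 100.0])]
[[126 111 122 117 123 114 122 109  20  63 126 119 123 112 120 121 123 118]
 [126 113 123 118 122 115  10  53  25  62  13  58 125 114 122 115 124 119]
 [122 113 122 117 108  99  26  60  19  67  22  59  10  51 125 108 120 121]
 [123 114 121 118  23  77  23  89  20  88  21  87  26  60 124 105 125 120]
 [123 114 124 117  22  91  23  87  23  87  23  87  22  91 123 106 122 119]
 [123 114 124 115  21  86  21  86  21  85  25  91  23  87 124 109 122 117]
 [123 116 121 114 129 111  21  85  23  88  21  85 130 118 125 114 124 115]
 [124 115 124 111 123 108 122 109 124 115 124 107 122 125 131  76 113 185]
 [123 116 125 112 124 105 126 107 125 104 113 167 116 158 126  75 128  80]]
```

```bash
python3 -m inch '[0.04,-0.4,1.5,0,0,0,0,0,1.5,0,0,0,0,0,1.2,0,0,0,0,0,1.0,0,0,0,0,0,1.0,0,0,0,0,0,0.7,0,0,0,0,0,0,0,0,0]'
python3 -c "
from h import *
go(560.5,268.5,40)
print(r.read_state()['force'])"
```

```text
t: 11.37
tcp_pos: [559.8, 263.1, 39.8]
tool_rot: [-3.141, -0.003, -2.692]
force: [0.0, -1.0, 0.7]
opening: 1.001
finger_force: 0.0
tcp [559.8 263.1  39.8] rot [-3.141e+00 -3.000e-03 -2.692e+00] move cm [-0.3   0.45 -0.02]
[ 0.02085341 -1.00586367  0.70620468]
```

```bash
python3 -m inch '[-0.2,0.4,0,0,0,0,0,0,0,0,0,0]' && python3 -m inch '[0,0,0,0,0,0,0,0,0,0,0,0,0,0,0,0,0,0,0,0,0,0,0,0,0,0,0,0,0,0,0,0,0,0,0,0,0,0,0,0,0,0,0,0,0,0,0,0]' 255 50
```

```text
t: 11.53
tcp_pos: [561.3, 269.3, 42.1]
tool_rot: [3.142, 0.002, -2.691]
force: [0.3, -0.2, 1.7]
opening: 1.0
finger_force: 0.0
t: 12.2
tcp_pos: [561.0, 267.9, 41.7]
tool_rot: [-3.141, 0.0, -2.692]
force: [0.7, -3.2, 2.1]
opening: 0.265
finger_force: 49.1
```

```bash
python3 -m inch '[0,0,-0.5,0,0,0,0,0,-1,0,0,0,0,0,-1.5,0,0,0,0,0,-1.5,0,0,0,0,0,-1,0,0,0,0,0,-0.5,0,0,0,0,0,0,0,0,0]'
python3 - <<'E'
from h import *
import pickle
c=pickle.load(open("top1.pkl","rb"))
h=cv2.cvtColor(c["pixels"],cv2.COLOR_RGB2HSV);u,v=map(int,proj(c,(558,-354,5)));a=45
m=((h[...,1]>95)&(h[...,0]>8)&(h[...,0]<28)).astype(np.uint8);m[:,:u-a]=0;m[:,u+a:]=0;m[:v-a]=0;m[v+a:]=0
k=cv2.minAreaRect(cv2.findNonZero(m));print(k,px(c,*k[0],15).round(1))
go(px(c,*k[0],15)[0],px(c,*k[0],15)[1],100)
E
```

```text
t: 12.78
tcp_pos: [560.9, 269.1, 102.4]
tool_rot: [3.141, 0.002, -2.692]
force: [0.1, 0.8, -6.7]
opening: 0.259
finger_force: 49.4
((425.7003479003906, 204.52166748046875), (67.44485473632812, 65.96698760986328), 6.170175075531006) [ 558.9 -354.8   15. ]
tcp [560.9 269.1 102.4] rot [ 3.141e+00  2.000e-03 -2.692e+00] move cm [ 27.31 -56.1    0.15]
```

```bash
python3 -m inch '[0,0,-1,0,0,0,0,0,-2,0,0,0,0,0,-2,0,0,0,0,0,-1.5,0,0,0,0.5,-1,0,0,0,0,0.9,-1.8,0,0,0,0,1.1,-2.3,0,0,0,0,1.1,-2.3,0,0,0,0,1.1,-2.3,0,0,0,0,1.1,-2.3,0,0,0,0,1.1,-2.3,0,0,0,0,1.1,-2.3,0,0,0,0]' && python3 -m inch '[1.1,-2.3,0,0,0,0,1.1,-2.3,0,0,0,0,1.1,-2.3,0,0,0,0,1.1,-2.3,0,0,0,0,1.1,-2.3,0,0,0,0,1.1,-2.3,0,0,0,0,1.1,-2.3,0,0,0,0,1.1,-2.3,0,0,0,0,1.1,-2.3,0,0,0,0,1.1,-2.3,0,0,0,0,1.1,-2.3,0,0,0,0,1.1,-2.3,0,0,0,0]' && python3 -m inch '[1.1,-2.3,0,0,0,0,1.1,-2.3,0,0,0,0,1.1,-2.3,0,0,0,0,1.1,-2.3,0,0,0,0,1,-1.5,0,0,0,0,0.5,-1,0,0,0,0,0,0,0,0,0,0,0,0,0,0,0,0]'
python3 -c "
from h import *
go(559,-355,52)"
```

```text
t: 13.78
tcp_pos: [559.5, 82.5, 165.3]
tool_rot: [3.141, -0.002, -2.692]
force: [0.5, 0.4, -7.3]
opening: 0.258
finger_force: 49.7
t: 14.78
tcp_pos: [560.6, -222.9, 165.1]
tool_rot: [3.14, -0.002, -2.692]
force: [0.9, 0.3, -6.8]
opening: 0.264
finger_force: 49.7
t: 15.45
tcp_pos: [559.1, -352.6, 165.2]
tool_rot: [3.139, -0.001, -2.693]
force: [-0.4, 0.4, -6.9]
opening: 0.263
finger_force: 49.9
tcp [ 559.1 -352.6  165.2] rot [ 3.139e+00 -1.000e-03 -2.693e+00] move cm [ 0.1  -0.24 11.32]
```

```bash
python3 -m inch '[0,-0.2,1,0,0,0,0,0,2,0,0,0,0,0,2,0,0,0,0,0,2,0,0,0,0,0,1.6,0,0,0,0,0,1.4,0,0,0,0,0,0.8,0,0,0,0,0,0.6,0,0,0,0,0,0,0,0,0]' && python3 -m inch '[0,0,0.2,0,0,0,0,0,0.1,0,0,0,0,0,0.05,0,0,0,0,0,0,0,0,0]'
```

```text
t: 16.2
tcp_pos: [560.0, -353.5, 50.9]
tool_rot: [3.14, -0.001, -2.691]
force: [-0.4, -1.1, -7.8]
opening: 0.261
finger_force: 49.9
t: 16.53
tcp_pos: [560.8, -354.7, 49.5]
tool_rot: [-3.141, 0.001, -2.692]
force: [0.4, -0.8, -7.4]
opening: 0.263
finger_force: 49.9
```

```bash
python3 -m inch '[0,0,0.1,0,0,0,0,0,0.1,0,0,0,0,0,0.05,0,0,0,0,0,0,0,0,0,0,0,0,0,0,0]'
```

```text
t: 16.95
tcp_pos: [560.8, -354.8, 46.8]
tool_rot: [-3.141, 0.0, -2.692]
force: [0.5, 0.4, -4.9]
opening: 0.257
finger_force: 50.1
```

Contact is starting, with the wrist force easing from -7.4 to -4.9 N. I'll go down a touch more and release.

```bash
python3 -m inch '[0,0,0.1,0,0,0,0,0,0,0,0,0,0,0,0,0,0,0]' && python3 -m inch '[0,0,0,0,0,0,0,0,0,0,0,0,0,0,0,0,0,0,0,0,0,0,0,0,0,0,0,0,0,0,0,0,0,0,0,0,0,0,0,0,0,0,0,0,0,0,0,0]' 0 && python3 -m inch '[0,0,-1,0,0,0,0,0,-2,0,0,0,0,0,-3,0,0,0,0,0,-3,0,0,0,0,0,-3,0,0,0,0,0,-3,0,0,0,0,0,0,0,0,0]'
```

```text
t: 17.2
tcp_pos: [561.0, -355.2, 46.6]
tool_rot: [-3.14, 0.001, -2.692]
force: [-1.0, -1.0, 0.5]
opening: 0.26
finger_force: 50.5
t: 17.87
tcp_pos: [560.6, -354.5, 45.4]
tool_rot: [-3.142, 0.0, -2.692]
force: [-0.5, -0.5, -0.6]
opening: 0.996
finger_force: 0.0
t: 18.45
tcp_pos: [562.7, -356.8, 204.2]
tool_rot: [-3.13, 0.007, -2.692]
force: [0.1, 0.7, 2.2]
opening: 1.002
finger_force: 0.0
```

```bash
python3 -m inch '[0,0,0,0,0,0,0,0,0,0,0,0,0,0,0,0,0,0,0,0,0,0,0,0,0,0,0,0,0,0,0,0,0,0,0,0]' | head -2
python3 - <<'E'
from h import *
import pickle
c0=pickle.load(open("top1.pkl","rb"));c=cam("top");w=cam("wrist");s=cam("side")
def knob(c,e,a,V):
    h=cv2.cvtColor(c["pixels"],cv2.COLOR_RGB2HSV);u,v=map(int,proj(c,e))
    q=h[v-a:v+a+1,u-a:u+a+1];m=((q[...,1]<60)&(q[...,2]>V)).astype(np.uint8)
    k,l,st,ce=cv2.connectedComponentsWithStats(m);return [(int(st[i][4]),px(c,u-a+ce[i][0],v-a+ce[i][1],e[2]).round().tolist()) for i in range(1,k) if st[i][4]>8]
print("R knob",knob(c0,(501,-18,100),7,90),knob(c,(501,-18,100),7,90))
print("R turn",turn(c0,c,(501,-18))[:3])
print("L in tray, wrist",knob(w,(560,-355,105),25,75),"side",knob(s,(560,-355,100),8,70))
def jar(c):
    h=cv2.cvtColor(c["pixels"],cv2.COLOR_RGB2HSV);u,v=map(int,proj(c,(707,142,95)));q=h[v-14:v+15,u-14:u+15]
    m=((q[...,0]<14)&(q[...,1]>100)).astype(np.uint8);M=cv2.moments(m,True);return M["m00"],M["m10"]/max(M["m00"],1),M["m01"]/max(M["m00"],1)
print("jar",jar(c0),jar(c))
f=watch((501,-18),3,("side",))
E
```

```text
t: 18.95
tcp_pos: [560.3, -354.5, 194.7]
R knob [(53, [503.0, -16.0, 100.0])] [(53, [503.0, -15.0, 100.0])]
R turn [(np.float64(0.7797252507845608), 36), (np.float64(0.7061495342753166), 39), (np.float64(0.5603885588760328), 33)]
L in tray, wrist [(599, [561.0, -355.0, 105.0])] side [(279, [562.0, -361.0, 100.0])]
jar (338.0, 14.174556213017752, 12.650887573964496) (338.0, 14.248520710059172, 12.680473372781066)
side consecutive diffs [0.25, 0.28]
```

```bash
python3 -c "
from workcell import r
print(r.sign_off())"
```

```text
the job is handed in; nothing more can be done
None
```

The left carousel's wheel stopped at once (it binds), so it now stands released in the beech tray, about 2 mm from the centre. The right one's wheel ran on; it stayed within about 1 mm of its start, and the jar did not move. The job was handed in at about 19 s, and sign-off gave no verdict.

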